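# Dispense gold truffles into a bowl with a rocking gate lever

## Robot

A 6-joint arm with a two-finger parallel gripper is mounted at the origin on a cart in front of the work surface, level with it; the furniture and walls round the work are solid. World frame = base frame: x ahead of the robot, y to its left, z up, the work surface at z = 0. Lengths are in mm, angles in rad, forces in N, time in s.
With the tool pointing down it reaches from about 275 to 1000 mm from the base axis. Payload 8.4 kg.
Tool frame: the origin (TCP) lies on the mounting face of the last link; the fingertips stand 173 mm ahead of it and the grasp point (between the pads) lies 155 mm ahead of it; z points along the fingers, y is the line along which they close (so a half turn about z gives the same grasp; the last joint's range is limited). The gripper opens to 85 mm and grips with 20 to 120 N. Pads are 22 mm wide; open, the fingers measure 114 mm over their backs; the gripper's body (76 mm by 85 mm) begins 54 mm behind the grasp point. The pads swing forward as they close: fully open they stand 13 mm farther back than shut.
Start: joints at [1.227, 0.353, 1.633, -0, 1.155, -0.002], TCP at [209.489, 588.85, 404.681] pointing down, gripper open.
Joint ranges: [-2.63, 2.63], [-0.92, 2.1], [0.06, 2.66], [-1.3, 4.44], [0, 2.69], [-3.02, 3.02]. Speed limits (rad/s): [2.22, 2.22, 2.79, 3.14, 3.14, 3.14].

## Interface

Orientations are given as [roll, pitch, yaw] about the fixed x, y, z axes, in that order (R = Rz(yaw) Ry(pitch) Rx(roll)).
In Python, from rig import r gives the robot as it stands.
- The arm moves only by the tool apply_moves, never from a script. Its argument "deltas" is a list of rows, each an object with "claw": the gripper command: -1 is fully open, 1 is shut, values between are in proportion; "delta_pos": the shift along the tool's x, y, z in cm, a list of three; "yaw": the turn about the tool's z in rad. In form: [{"claw": claw, "delta_pos": [tx, ty, tz], "yaw": yaw}, ...]. A call has 1 to 8 rows; each row shifts and turns the commanded pose from where the row before left it, along the tool's axes as they then stand; what a row does not reach is not made up. A row lasts 1/8 s, in which the tool goes at most 62.5 mm and 10.7 degrees, less where a joint would pass 70% of its speed; a pose out of reach is approached as far as the arm can. A call with a gripper value outside its range is refused whole. The fingers move at their own pace and stop on an object; "grip_force" is the grip in N (left out, the last holds). Time passes only in rows, so rows that do not move let the fingers close. It gives the time, the measured TCP pose, the force, the opening and the grip force at its end, in the units of the state.
- r.sense(): the state, without advancing time (a new reading comes with each control period).
- r.grab_frame(name): name is "scene" or "top" or "wrist"; returns a dict with "img" (420x560x3 uint8, blue, green, red), "z_map" (420x560 float32, mm along the optical axis (not along the pixel's ray), 0 where there is no reading), "fx", "fy", "cx", "cy" (pixels), "eye" and "rotation" of the camera in the world; the wrist camera has in their place "T_tool_cam" (4x4, takes a point from camera to tool coordinates, whose origin is the TCP and whose axes are the flange's). Camera axes: x right, y up, looking along -z (the intrinsics and any distortion apply to the point x, -y, -z); pixel columns grow to the right and rows downward; lengths in mm; the calibration is good to about 2 mm. The wrist camera is an equidistant fisheye: a pixel r from the principal point sees the ray r / f radians off the axis. A picture is of the moment at which its call begins: read the wrist's pose just before it.
- r.sign_off(): hands the job in; it is judged then, once.
The state is a dict: "clock": time; "qpos": joint angles; "qvel": joint speeds; "joint_efforts": joint torques, N m; "eef_pos": TCP position; "tcp_rot": TCP orientation; "contact_force": force on the tool from outside, world axes, zero at the start; "wrist_torque": the same for the moment, N m; "opening": opening from 0.0 (shut) to 1.0 (fully open); "grasp_force": force on a finger pad.
Only numpy, scipy, OpenCV 4.12 (cv2) and the standard library are available. Lean on these libraries where they do the work, as an engineer would, in place of code of your own. Each camera call takes 0.05 s, during which the arm holds its last target. There are 200 camera calls.

## Task

A customer wants the gold-wrapped truffles: without picking anything up, push the black bowl along the counter until it touches the front plate of the dispenser that holds the gold balls, centred under its spout. Then press the white pad of that dispenser's rocking lever all the way down so that the gate at its other end lifts, keep it down until all three gold truffles have rolled into the bowl, and let the lever come back up. Do not touch the truffles with the gripper, do not work the lever of the dispenser with the red balls, and leave the other things where they stand.

Things in the scene. Friction and masses are not known exactly. Their poses are not given: they have to be found in the camera images.
- bowl: Loose black round bowl, 112 mm across the rim, 33 mm high, foot 70 mm across, walls flaring, 0.11 kg. Origin: centre of its underside, z up. With its rim touching a front plate and centred, its origin is at x = -56 mm, y = 0 in that dispenser's frame.
- gold_unit: Fixed dispenser with gold balls, base 124 x 188 mm (y -162 to +26). Origin: on the counter, middle of the front plate, whose face is x = 0 (60 mm wide, 46 high). x to its back (away from the robot, +-0.2 rad), y left, z up. Chute over y = 0, 42 mm wide, sloping down to -x, up to 92 mm high; spout end at x = -22 mm, z = 50 mm. The two dispensers are alike but for the balls; either may be the left one.
- red_unit: Fixed dispenser with dark red balls, base 124 x 188 mm (y -162 to +26). Origin: on the counter, middle of the front plate, whose face is x = 0 (60 mm wide, 46 high). x to its back (away from the robot, +-0.2 rad), y left, z up. Chute over y = 0, 42 mm wide, sloping down to -x, up to 92 mm high; spout end at x = -22 mm, z = 50 mm. The two dispensers are alike but for the balls; either may be the left one.
- gold_unit_lever (a joint): Rocking lever of the gold balls' dispenser, rad: 0 at rest (gate shut) to 0.55 (stop, pad down). Pin along the dispenser's x at x = 16, y = -70, z = 95 mm in its frame, bracket 106 mm high; pad 70 mm from the pin to -y, gate 70 mm to +y. Sprung: 3 N on the pad starts it, 7 N holds it fully down. Balls pass from about 0.42 rad.
- red_unit_lever (a joint): Rocking lever of the dark red balls' dispenser, rad: 0 at rest (gate shut) to 0.55 (stop, pad down). Pin along the dispenser's x at x = 16, y = -70, z = 95 mm in its frame, bracket 106 mm high; pad 70 mm from the pin to -y, gate 70 mm to +y. Sprung: 3 N on the pad starts it, 7 N holds it fully down. Balls pass from about 0.42 rad.
- gold_unit_pad (a point): Middle of the top of the white ribbed press pad (44 mm along x, 40 along y) on the lever of the gold balls' dispenser, 109 mm above the counter at rest; goes almost straight down by 38 mm to 71 mm at the stop, tilting with the lever. Axes as the dispenser's at rest.
- red_unit_pad (a point): Middle of the top of the white ribbed press pad (44 mm along x, 40 along y) on the lever of the dark red balls' dispenser, 109 mm above the counter at rest; goes almost straight down by 38 mm to 71 mm at the stop, tilting with the lever. Axes as the dispenser's at rest.
- gold_1_center (a point): Centre of gold foil-wrapped truffle 1 (ball, 28 mm, 15 g), at the start in the chute, first behind the gate, its centre about 72 mm above the counter.
- gold_2_center (a point): Centre of gold foil-wrapped truffle 2 (ball, 28 mm, 15 g), at the start in the chute, second, its centre about 76 mm above the counter.
- gold_3_center (a point): Centre of gold foil-wrapped truffle 3 (ball, 28 mm, 15 g), at the start in the chute, third, its centre about 80 mm above the counter.
- red_1_center (a point): Centre of dark red foil-wrapped truffle 1 (ball, 28 mm, 15 g), at the start in the chute, first behind the gate, its centre about 72 mm above the counter.
- red_2_center (a point): Centre of dark red foil-wrapped truffle 2 (ball, 28 mm, 15 g), at the start in the chute, second, its centre about 76 mm above the counter.
- red_3_center (a point): Centre of dark red foil-wrapped truffle 3 (ball, 28 mm, 15 g), at the start in the chute, third, its centre about 80 mm above the counter.
- till_roll: Bystander, loose: white paper till roll, 53 mm across, 57 mm high. Origin: centre of its underside.
- espresso_cup: Bystander, loose: white cup with a pink band and a handle, 60 x 87 x 56 mm. Origin: centre of its underside.
- muffin: Bystander, loose: muffin in a paper case, 85 mm across, 73 mm high. Origin: centre of its underside.
- honey_jar: Bystander, loose: jar with a green lid, 64 x 68 x 84 mm. Origin: centre of its underside.
Mind the look-alikes: they are no part of the job. Several things look just like the bowl: the one meant starts farthest from the robot's base.

How it is judged:
By the outcome, as a careful person would: the job done as asked, in the order asked, and still so for the second after the job is handed in, with the robot touching nothing.
It also fails if it takes over 58 s, if anything falls off the work surface, if the arm or the gripper's body presses on something with over 40 N, if the wrist force passes 120 N, or if a joint passes its speed limit or range.

## Working session

There is one attempt and no reset: what is moved stays moved. The work goes in short steps, Python scripts to look and compute and a tool call to move; the robot and the scene stay as the last step left them, time stands still between calls to the robot, and variables do not carry over. Pictures are saved under pics/ and viewed, at most 10 in all, crops included, and the job is handed in when it is done.

Besides the shell and the picture viewer there is one more tool, called after ">>>" by a JSON object that holds its "method" and its "body", one argument or row to a line. apply_moves: Moves the arm, as the interface text tells. Its arguments: {"type":"object","properties":{"deltas":{"type":"array"},"grip_force":{"type":"number"}},"required":["deltas"]}

```bash
mkdir -p pics
cat > h.py <<'E'
import numpy as np,cv2
from rig import r
def pts(f):
    h,w=f["z_map"].shape
    u,v=np.meshgrid(np.arange(w),np.arange(h)); z=f["z_map"].astype(float)
    p=np.stack([(u-f["cx"])/f["fx"]*z,-(v-f["cy"])/f["fy"]*z,-z],-1)
    P=p@np.array(f["rotation"]).T+np.array(f["eye"]); P[z==0]=np.nan
    return P
E
python3 - <<'E'
from h import *
print(r.sense())
for n in("scene","top"):
    f=r.grab_frame(n); cv2.imwrite(f"pics/{n}0.png",f["img"]); np.savez(f"{n}0.npz",**f)
    print(n,f["eye"],f["fx"],f["cx"],f["cy"],[k for k in f])
E
```

```text
{'clock': 0.0, 'qpos': array([ 1.22656494e+00,  3.53667620e-01,  1.63413498e+00,  2.29800457e-05,
        1.15518786e+00, -2.38572424e-03]), 'qvel': array([ 3.14810083e-05, -3.56988517e-05,  7.60401806e-04, -6.62339599e-04,
       -1.22915911e-03,  1.15070789e-03]), 'joint_efforts': array([ 5.05125299e-04, -6.05272794e+01, -3.42066193e+01, -3.86557474e-05,
        9.43991763e-03,  1.59151489e-05]), 'eef_pos': array([209.42673292, 588.62234947, 403.94898385]), 'tcp_rot': array([-3.14019490e+00, -2.43455048e-05,  2.79973769e+00]), 'contact_force': array([ 0.56868507, -0.06066043,  0.41303156]), 'wrist_torque': array([ 0.02355952, -0.01807343, -0.01015358]), 'grasp_force': 0.0, 'opening': 0.9960498518310256}
scene [  60.30464375 -557.67029192  820.05574939] 469.7517174648874 286.7500032913192 205.30146333603204 ['img', 'z_map', 'fx', 'fy', 'cx', 'cy', 'eye', 'rotation']
top [ 458.87081762  172.64950933 1354.63661501] 515.053597345686 283.5274196264782 213.01210222703463 ['img', 'z_map', 'fx', 'fy', 'cx', 'cy', 'eye', 'rotation']
```

View pics/scene0.png

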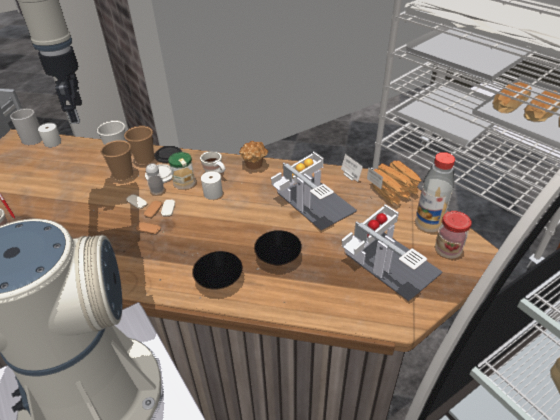

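View pics/top0.png

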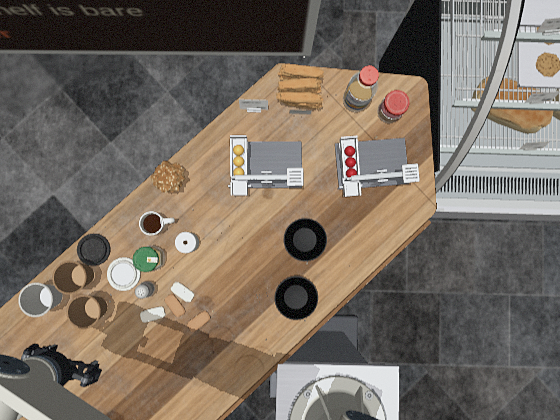

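The top view shows two black bowls, at (305,238) and (296,298), and a smaller dark round thing at (94,248). The gold unit is the left one, with balls at about (239,160) and its pad at (294,177). Next I'll measure sizes and poses.

```bash
cat >> h.py <<'E'
def unit(P,img,sx,sy,wx,wy):pass
def show(n,m,P):
    q=P[m]; print(n,m.sum(),"med",np.nanmedian(q,0).round(1),"lo",np.nanpercentile(q,1,0).round(1),"hi",np.nanpercentile(q,99,0).round(1))
E
python3 - <<'E'
from h import *
f=dict(np.load("top0.npz")); P=pts(f); img=f["img"]; hsv=cv2.cvtColor(img,cv2.COLOR_BGR2HSV)
dark=((hsv[...,2]<75)).astype(np.uint8)
V,U=np.mgrid[:420,:560]
for c in [(305,238),(296,298),(94,248)]:
    m=(dark>0)&(np.hypot(U-c[0],V-c[1])<32)
    n,l=cv2.connectedComponents(m.astype(np.uint8)); m=l==l[c[1],c[0]]
    show(c,m,P); 
    rim=m&(P[...,2]>27)
    (x,y),rad=cv2.minEnclosingCircle(P[rim][:,:2].astype(np.float32)) if rim.any() else ((0,0),0); print("  rim",x,y,rad,"dist",np.hypot(x,y))
for name,u0,u1 in(("gold",225,306),("red",333,420)):
    roi=(U>u0)&(U<u1)&(V>128)&(V<202)
    h,s,v=[hsv[...,i].astype(int) for i in range(3)]
    if name=="gold": b=roi&(h>12)&(h<30)&(s>110)&(v>120)&(P[...,2]>65)
    else: b=roi&((h<8)|(h>170))&(s>140)&(P[...,2]>65)
    show("balls",b,P)
    z=P[...,2]
    lev=roi&(z>85)
    show("z>85",lev,P)
    pad=roi&(z>104)&(U>(u1-25)); show("pad",pad,P)
    print(cv2.minAreaRect(P[pad][:,:2].astype(np.float32)))
    base=roi&(z>4)&(z<130); print("base",cv2.minAreaRect(P[base][:,:2].astype(np.float32)))
    d=roi&(z>3)&(z<30)&(s<60)&(v<150);show("plate",d,P);print(cv2.minAreaRect(P[d][:,:2].astype(np.float32)))
E
python3 -c "
import cv2
a=cv2.imread('pics/top0.png')[120:210,220:430];cv2.imwrite('pics/crop0.png',cv2.resize(a,None,fx=3.8,fy=3.8,interpolation=2))"
```

```text
Traceback (most recent call last):
  File "h.py", line 7, in pts
    P=p@np.array(f["rotation"]).T+np.array(f["eye"]); P[z==0]=np.nan
      ~~~~~~~~~~~~~~~~~~~~~~~~~~~^~~~~~~~~~~~~~~~~~~
ValueError: operands could not be broadcast together with shapes (420,560) (3,)
```

View pics/crop0.png

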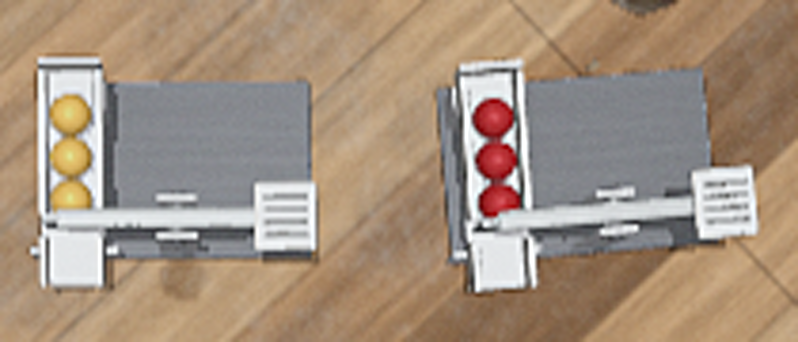

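The crop shows the gold unit on the left, almost unrotated, with its pad at crop pixel (286,216). The red unit is turned slightly. The rotation is probably given as rpy.

```bash
sed -i 's/np.array(f\["rotation"\]).T/rot(f).T/' h.py
cat >> h.py <<'E'
from scipy.spatial.transform import Rotation as Ro
def rot(f):
    a=np.array(f["rotation"]); return a if a.shape==(3,3) else Ro.from_euler("xyz",a).as_matrix()
E
python3 - <<'E'
from h import *
f=dict(np.load("top0.npz")); print(f["rotation"]); P=pts(f); img=f["img"]; hsv=cv2.cvtColor(img,cv2.COLOR_BGR2HSV)
dark=((hsv[...,2]<75)).astype(np.uint8)
V,U=np.mgrid[:420,:560]
for c in [(305,238),(296,298),(94,248)]:
    m=(dark>0)&(np.hypot(U-c[0],V-c[1])<32)
    n,l=cv2.connectedComponents(m.astype(np.uint8)); m=l==l[c[1],c[0]]
    show(c,m,P); 
    rim=m&(P[...,2]>27)
    (x,y),rad=cv2.minEnclosingCircle(P[rim][:,:2].astype(np.float32)) if rim.any() else ((0,0),0); print("  rim",x,y,rad,"dist",np.hypot(x,y))
h,s,v=[hsv[...,i].astype(int) for i in range(3)]; z=P[...,2]
for name,u0,u1 in(("gold",225,306),("red",333,420)):
    roi=(U>u0)&(U<u1)&(V>128)&(V<202)
    if name=="gold": b=roi&(h>12)&(h<30)&(s>110)&(v>120)&(z>65)
    else: b=roi&((h<8)|(h>170))&(s>140)&(z>65)
    show("balls",b,P)
    pad=roi&(z>100)&(U>(u1-25)); show("pad",pad,P)
    print(cv2.minAreaRect(P[pad][:,:2].astype(np.float32)))
    d=roi&(z>3)&(z<30)&(s<60)&(v<150);show("plate",d,P);print(cv2.minAreaRect(P[d][:,:2].astype(np.float32)))
    lo=roi&(z>45)&(z<130)&(U<u0+32)&(V>185);show("spout",lo,P)
    ch=roi&(z>45)&(z<130)&(U<u0+32);show("chute",ch,P);print(cv2.minAreaRect(P[ch][:,:2].astype(np.float32)))
# table items
for n,(u,w) in dict(cup=(152,223),jar=(147,259),roll=(186,242),muffin=(172,177)).items():
    m=(np.hypot(U-u,V-w)<16)&(z>20);show(n,m,P)
E
```

```text
[ 0.05881418 -0.01682595 -1.54268812]
(305, 238) 1413 med [471.   94.9  17. ] lo [420.7  44.6   2.3] hi [521.5 147.1  36.5]
  rim 471.7029724121094 96.18092346191406 54.81541442871094 dist 481.40883271955636
(296, 298) 1447 med [321.  114.3  17.2] lo [271.2  63.6   1. ] hi [374.3 165.9  36.1]
  rim 322.3644714355469 115.07181549072266 54.8172721862793 dist 342.2869777894719
(94, 248) 838 med [425.2 640.5  11.5] lo [358.9 603.2   1.7] hi [469.  682.8  66.5]
  rim 375.17913818359375 646.4037475585938 21.35906410217285 dist 747.3935981703204
balls 228 med [662.2 269.5  86. ] lo [627.9 257.1  74.2] hi [699.8 282.8  97.1]
pad 314 med [621.7 131.  108.7] lo [601.6 110.7 101.2] hi [644.  159.8 114.7]
((622.7886352539062, 134.31106567382812), (43.161678314208984, 51.28307342529297), 1.4196350574493408)
plate 1529 med [682.7 182.7   6.3] lo [605.7 110.8   3.1] hi [727.  251.2  13.7]
((667.6112060546875, 180.80035400390625), (123.73035430908203, 142.81346130371094), 1.8269988298416138)
spout 180 med [589.7 267.9  53.2] lo [577.1 245.7  45.9] hi [602.  289.9  76.2]
chute 1096 med [647.2 268.   
[... 479 characters left out ...]
[743.4  17.8  19.1]
((669.1622314453125, -76.16705322265625), (139.7270965576172, 193.47833251953125), 7.877404689788818)
spout 185 med [597.7 -17.8  53.3] lo [582.8 -37.1  46. ] hi [610.2   8.   74.8]
chute 1100 med [656.6  -9.8  76.6] lo [587.2 -37.6  46.9] hi [727.7  16.4 106.5]
((657.0975952148438, -10.468254089355469), (147.5281524658203, 57.01718521118164), 5.856192111968994)
cup 496 med [501.7 488.6  36.2] lo [473.  447.9  27.4] hi [528.7 514.7  59. ]
jar 631 med [411.4 484.1  83.4] lo [379.9 459.4  22.3] hi [441.2 517.4  90.4]
roll 382 med [454.1 396.   56.7] lo [430.7 372.   23.8] hi [478.5 423.   62.8]
muffin 671 med [617.4 440.4  63.1] lo [583.1 409.9  40.7] hi [655.5 472.1  74.8]
```

The target is the bowl at (472,96), 481 mm from the base. The third dark thing is smaller and flatter, so it isn't a bowl. I'll turn the tool so that the open fingers form a fork for pushing toward +y, and refine the unit's yaw next.

>>> {"method": "apply_moves", "body": {
  "deltas": [
    {"claw": -1, "delta_pos": [0, 0, 0], "yaw": 0.1756},
    {"claw": -1, "delta_pos": [0, 0, 0], "yaw": 0.1756},
    {"claw": -1, "delta_pos": [0, 0, 0], "yaw": 0.1756},
    {"claw": -1, "delta_pos": [0, 0, 0], "yaw": 0.1756},
    {"claw": -1, "delta_pos": [0, 0, 0], "yaw": 0.1756},
    {"claw": -1, "delta_pos": [0, 0, 0], "yaw": 0.1756},
    {"claw": -1, "delta_pos": [0, 0, 0], "yaw": 0.1756},
    {"claw": -1, "delta_pos": [0, 0, 0], "yaw": 0}
  ]
}}

```text
clock: 1.1
eef_pos: [209.4, 588.7, 404.3]
tcp_rot: [-3.141, 0.001, 1.572]
contact_force: [-0.7, -0.5, -0.4]
opening: 0.997
grasp_force: 0.0
```

Run:
```python
from h import *
f=dict(np.load("top0.npz")); P=pts(f); img=f["img"]; hsv=cv2.cvtColor(img,cv2.COLOR_BGR2HSV)
V,U=np.mgrid[:420,:560]; h,s,v=[hsv[...,i].astype(int) for i in range(3)]; z=P[...,2]
pl=(U>225)&(U<306)&(V>128)&(V<202)&(z>3)&(z<15)&(s<60)&(v<150)
# right edge (min y) per image row, far edge (max x) per column
E=[];
for r_ in range(143,166):
    u=np.where(pl[r_])[0]
    if len(u): E.append(P[r_,u.max()])
E=np.array(E); print("right edge y", np.median(E[:,1]), "slope dy/dx",np.polyfit(E[:,0],E[:,1],1)[0])
E=[]
for u in range(255,298):
    w=np.where(pl[:,u])[0]
    if len(w): E.append(P[w.min(),u])
E=np.array(E); print("far edge x",np.median(E[:,0]),"dx/dy",np.polyfit(E[:,1],E[:,0],1)[0], "ymid",np.median(E[:,1]))
# balls: centres by colour
b=(U>225)&(U<255)&(V>140)&(V<185)&(h>12)&(h<30)&(s>110)&(v>90)&(z>60)
for lo,hi in((140,155),(155,166.5),(166.5,185)):
    m=b&(V>=lo)&(V<hi); print(P[m].mean(0).round(1),m.sum())
# chute side walls
ch=(U>225)&(U<252)&(V>135)&(V<190)&(z>50)&(z<98)
E=[];F=[]
for r_ in range(140,166):
    u=np.where(ch[r_])[0]
    E.append(P[r_,u.min()]);F.append(P[r_,u.max()])
for X in(np.array(E),np.array(F)): print("chute edge",np.median(X,0).round(1),np.polyfit(X[:,0],X[:,1],1)[0])
```

```text
right edge y 110.63004360957166 slope dy/dx 0.045786564137065486
far edge x 726.1540368131716 dx/dy -0.04014465171606112 ymid 177.38835781728156
[688.  270.4  89.4] 79
[660.9 269.4  85.2] 85
[635.3 268.7  81.6] 65
chute edge [680.9 290.5  84.7] 0.01663077644983798
chute edge [682.3 250.7  80.3] 0.008630640410233318
```

>>> {"method": "apply_moves", "body": {
  "deltas": [
    {"claw": -1, "delta_pos": [-3.6, 1.64, 0.5], "yaw": 0},
    {"claw": -1, "delta_pos": [-3.6, 1.64, 0.5], "yaw": 0},
    {"claw": -1, "delta_pos": [-3.6, 1.64, 0.5], "yaw": 0},
    {"claw": -1, "delta_pos": [-3.6, 1.64, 0.5], "yaw": 0},
    {"claw": -1, "delta_pos": [-3.6, 1.64, 0.5], "yaw": 0},
    {"claw": -1, "delta_pos": [-3.6, 1.64, 0.5], "yaw": 0},
    {"claw": -1, "delta_pos": [-3.6, 1.64, 0.5], "yaw": 0},
    {"claw": -1, "delta_pos": [-3.6, 1.64, 0.5], "yaw": 0}
  ]
}}

```text
clock: 2.1
eef_pos: [341.0, 299.6, 364.5]
tcp_rot: [3.141, -0.0, 1.576]
contact_force: [0.8, 0.2, -0.3]
opening: 0.999
grasp_force: 0.0
```

>>> {"method": "apply_moves", "body": {
  "deltas": [
    {"claw": -1, "delta_pos": [-3.6, 1.64, 0.5], "yaw": 0},
    {"claw": -1, "delta_pos": [-3.6, 1.64, 0.5], "yaw": 0},
    {"claw": -1, "delta_pos": [-3.6, 1.64, 0.5], "yaw": 0},
    {"claw": -1, "delta_pos": [-3.6, 1.64, 0.5], "yaw": 0},
    {"claw": -1, "delta_pos": [-3.6, 1.64, 0.5], "yaw": 0},
    {"claw": -1, "delta_pos": [-3.6, 1.64, 0.5], "yaw": 0},
    {"claw": -1, "delta_pos": [-3.6, 1.64, 0.5], "yaw": 0},
    {"claw": -1, "delta_pos": [-3.6, 1.64, 0.5], "yaw": 0}
  ]
}}

```text
clock: 3.1
eef_pos: [472.2, 11.5, 324.6]
tcp_rot: [3.141, -0.0, 1.575]
contact_force: [0.9, 0.5, -0.6]
opening: 1.001
grasp_force: 0.0
```

>>> {"method": "apply_moves", "body": {
  "deltas": [
    {"claw": -1, "delta_pos": [0, 0, 3], "yaw": 0},
    {"claw": -1, "delta_pos": [0, 0, 3], "yaw": 0},
    {"claw": -1, "delta_pos": [0, 0, 3], "yaw": 0},
    {"claw": -1, "delta_pos": [0, 0, 3], "yaw": 0},
    {"claw": -1, "delta_pos": [0, 0, 2], "yaw": 0},
    {"claw": -1, "delta_pos": [0, 0, 0], "yaw": 0}
  ]
}}

```text
clock: 3.85
eef_pos: [471.2, 12.8, 183.5]
tcp_rot: [-3.139, 0.0, 1.574]
contact_force: [0.5, 0.1, -0.2]
opening: 0.999
grasp_force: 0.0
```

Run:
```python
from h import *
f=r.grab_frame("scene"); a=f["img"][130:330,150:450]; cv2.imwrite("pics/s1.png",cv2.resize(a,None,fx=2.6,fy=2.6))
P=pts(f); 
m=(P[...,2]>3)&(P[...,2]<60)&(abs(P[...,0]-472)<70)&(abs(P[...,1]-11)<22); show("fingers",m,P)
```

```text
fingers 191 med [512.8   5.9  42.1] lo [ 4.128e+02 -4.000e-01  3.100e+00] hi [526.9  24.2  59.7]
```

View pics/s1.png

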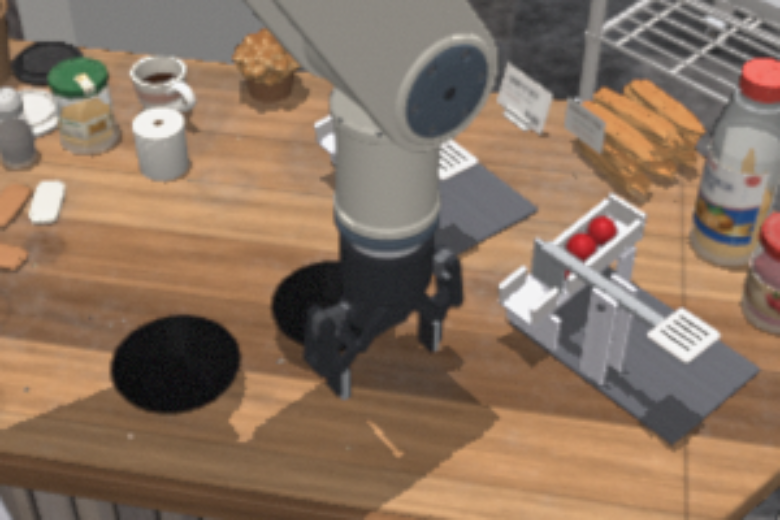

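The image shows the fork behind the bowl at crop pixel (310,300), with the tips about 20 mm above the counter. I'll lower 9 mm and push toward +y.

>>> {"method": "apply_moves", "body": {
  "deltas": [
    {"claw": -1, "delta_pos": [0, 0, 0.9], "yaw": 0},
    {"claw": -1, "delta_pos": [1, 0, 0], "yaw": 0},
    {"claw": -1, "delta_pos": [1, 0, 0], "yaw": 0},
    {"claw": -1, "delta_pos": [1, 0, 0], "yaw": 0},
    {"claw": -1, "delta_pos": [1, 0, 0], "yaw": 0},
    {"claw": -1, "delta_pos": [1.2, 0, 0], "yaw": 0},
    {"claw": -1, "delta_pos": [1.2, 0, 0], "yaw": 0},
    {"claw": -1, "delta_pos": [1.2, 0, 0], "yaw": 0}
  ]
}}

```text
clock: 4.9
eef_pos: [471.8, 89.6, 175.7]
tcp_rot: [3.142, 0.0, 1.571]
contact_force: [0.9, -2.1, 0.2]
opening: 1.001
grasp_force: 0.7
```

>>> {"method": "apply_moves", "body": {
  "deltas": [
    {"claw": -1, "delta_pos": [1.2, 0, 0], "yaw": 0},
    {"claw": -1, "delta_pos": [1.2, 0, 0], "yaw": 0},
    {"claw": -1, "delta_pos": [1.2, 0, 0], "yaw": 0},
    {"claw": -1, "delta_pos": [1.2, 0, 0], "yaw": 0},
    {"claw": -1, "delta_pos": [1.2, 0, 0], "yaw": 0},
    {"claw": -1, "delta_pos": [1.2, 0, 0], "yaw": 0},
    {"claw": -1, "delta_pos": [1, 0, 0], "yaw": 0},
    {"claw": -1, "delta_pos": [0.8, 0, 0], "yaw": 0}
  ]
}}

```text
clock: 5.9
eef_pos: [471.8, 179.5, 175.7]
tcp_rot: [-3.142, 0.0, 1.571]
contact_force: [0.1, -0.6, 1.5]
opening: 1.0
grasp_force: 0.7
```

```bash
cat >> h.py <<'E'
def bowl(f,x0,y0,R=75,tag=None):
    P=pts(f); v=f["img"].max(2); m=(v<75)&(P[...,2]>26)&(P[...,2]<38)&(np.hypot(P[...,0]-x0,P[...,1]-y0)<R)
    q=P[m][:,:2]
    A=np.c_[2*q,np.ones(len(q))]
    from scipy.optimize import least_squares
    s=least_squares(lambda p:np.hypot(q[:,0]-p[0],q[:,1]-p[1])-54,[x0,y0],loss="soft_l1",f_scale=2).x
    (x,y),rad=cv2.minEnclosingCircle(q.astype(np.float32))
    print("bowl n",len(q),"fit",s.round(1),"encl",round(x,1),round(y,1),round(rad,1))
E
python3 - <<'E'
from h import *
s=r.sense();print(s["eef_pos"])
for n in("top","scene"):
    f=r.grab_frame(n); bowl(f,471,s["eef_pos"][1]+47)
    cv2.imwrite(f"pics/{n}2.png",f["img"])
E
```

```text
[471.79286252 179.48461534 175.67878566]
bowl n 77 fit [468.7 221.5] encl 478.4 240.8 51.0
bowl n 129 fit [469.5 223.7] encl 470.2 214.2 65.9
```

>>> {"method": "apply_moves", "body": {
  "deltas": [
    {"claw": -1, "delta_pos": [1, 0, 0], "yaw": 0},
    {"claw": -1, "delta_pos": [1, 0, 0], "yaw": 0},
    {"claw": -1, "delta_pos": [1, 0, 0], "yaw": 0},
    {"claw": -1, "delta_pos": [0.7, 0, 0], "yaw": 0},
    {"claw": -1, "delta_pos": [0.4, 0, 0], "yaw": 0},
    {"claw": -1, "delta_pos": [0, 0, 0], "yaw": 0}
  ]
}}

```text
clock: 6.75
eef_pos: [471.8, 220.1, 175.7]
tcp_rot: [3.142, -0.0, 1.571]
contact_force: [1.1, 0.2, -1.1]
opening: 0.999
grasp_force: 0.0
```

>>> {"method": "apply_moves", "body": {
  "deltas": [
    {"claw": -1, "delta_pos": [-2, 0, 0], "yaw": 0},
    {"claw": -1, "delta_pos": [-3, 0, 0], "yaw": 0},
    {"claw": -1, "delta_pos": [-4, 0, -2], "yaw": 0},
    {"claw": -1, "delta_pos": [-4, -3, -4], "yaw": 0},
    {"claw": -1, "delta_pos": [0, -4, -2], "yaw": 0},
    {"claw": -1, "delta_pos": [0, -5, 0], "yaw": 0},
    {"claw": -1, "delta_pos": [0, -4, 0], "yaw": 0}
  ]
}}

```text
clock: 7.62
eef_pos: [310.2, 89.5, 254.8]
tcp_rot: [-3.141, 0.0, 1.569]
contact_force: [0.7, 0.5, 0.5]
opening: 1.001
grasp_force: 0.0
```

Run:
```python
from h import *
s=r.sense();print(s["eef_pos"])
for n in("top","scene"):
    f=r.grab_frame(n); bowl(f,471,267)
    cv2.imwrite(f"pics/{n}3.png",f["img"])
```

```text
[310.24311662  89.50934301 254.76028946]
bowl n 372 fit [469.8 265.8] encl 470.4 266.0 55.1
bowl n 193 fit [469.  264.4] encl 472.9 264.9 56.5
```

View pics/top3.png

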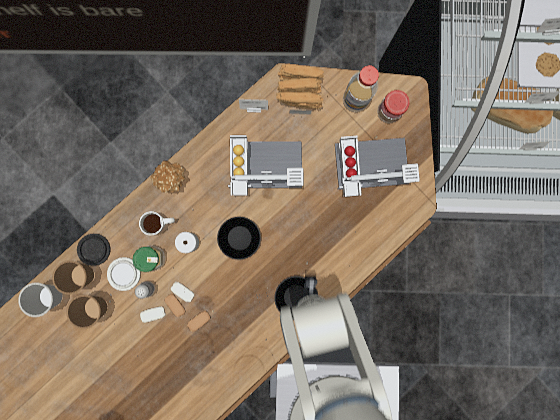

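The bowl now stands at (470,266), in line with the gold unit's axis. Next I'll move behind it, turn the fork a quarter turn and push toward +x.

>>> {"method": "apply_moves", "body": {
  "deltas": [
    {"claw": -1, "delta_pos": [3.5, 1, 0], "yaw": 0},
    {"claw": -1, "delta_pos": [4.5, 1.5, 0], "yaw": 0},
    {"claw": -1, "delta_pos": [4.5, 1.5, 0], "yaw": 0},
    {"claw": -1, "delta_pos": [4, 1.5, 0], "yaw": 0},
    {"claw": -1, "delta_pos": [1.2, 1, 0], "yaw": 0},
    {"claw": -1, "delta_pos": [0, 0, 0], "yaw": -0.175},
    {"claw": -1, "delta_pos": [0, 0, 0], "yaw": -0.175},
    {"claw": -1, "delta_pos": [0, 0, 0], "yaw": -0.175}
  ]
}}

```text
clock: 8.72
eef_pos: [377.8, 266.5, 254.5]
tcp_rot: [-3.141, 0.0, 2.101]
contact_force: [0.2, -0.7, -0.6]
opening: 0.999
grasp_force: 0.0
```

>>> {"method": "apply_moves", "body": {
  "deltas": [
    {"claw": -1, "delta_pos": [0, 0, 0], "yaw": -0.175},
    {"claw": -1, "delta_pos": [0, 0, 0], "yaw": -0.175},
    {"claw": -1, "delta_pos": [0, 0, 0], "yaw": -0.175},
    {"claw": -1, "delta_pos": [0, 0, 0], "yaw": -0.175},
    {"claw": -1, "delta_pos": [0, 0, 0], "yaw": -0.175},
    {"claw": -1, "delta_pos": [0, 0, 0], "yaw": -0.175},
    {"claw": -1, "delta_pos": [0, 0, 0], "yaw": 0}
  ]
}}

```text
clock: 9.6
eef_pos: [377.8, 266.7, 254.6]
tcp_rot: [-3.141, -0.0, -3.14]
contact_force: [1.0, 0.2, 0.8]
opening: 0.999
grasp_force: 0.0
```

>>> {"method": "apply_moves", "body": {
  "deltas": [
    {"claw": -1, "delta_pos": [0, 0, 2.5], "yaw": 0},
    {"claw": -1, "delta_pos": [0, 0, 3], "yaw": 0},
    {"claw": -1, "delta_pos": [0, 0, 2.4], "yaw": 0},
    {"claw": -1, "delta_pos": [-1.5, 0, 0], "yaw": 0},
    {"claw": -1, "delta_pos": [-1.5, 0, 0], "yaw": 0},
    {"claw": -1, "delta_pos": [-1, 0, 0], "yaw": 0},
    {"claw": -1, "delta_pos": [-1, 0, 0], "yaw": 0},
    {"claw": -1, "delta_pos": [-1, 0, 0], "yaw": 0}
  ]
}}

```text
clock: 10.6
eef_pos: [438.2, 267.9, 176.1]
tcp_rot: [3.141, 0.0, -3.138]
contact_force: [-1.2, 0.6, 0.2]
opening: 0.997
grasp_force: 0.7
```

>>> {"method": "apply_moves", "body": {
  "deltas": [
    {"claw": -1, "delta_pos": [-1, 0, 0], "yaw": 0},
    {"claw": -1, "delta_pos": [-1, 0, 0], "yaw": 0},
    {"claw": -1, "delta_pos": [-1, 0, 0], "yaw": 0},
    {"claw": -1, "delta_pos": [-1, 0, 0], "yaw": 0},
    {"claw": -1, "delta_pos": [-0.8, 0, 0], "yaw": 0},
    {"claw": -1, "delta_pos": [-0.5, 0, 0], "yaw": 0},
    {"claw": -1, "delta_pos": [0, 0, 0], "yaw": 0}
  ]
}}

```text
clock: 11.48
eef_pos: [490.9, 268.2, 175.7]
tcp_rot: [3.142, 0.0, -3.138]
contact_force: [-0.6, -0.7, 1.1]
opening: 1.0
grasp_force: 0.0
```

Run:
```python
from h import *
s=r.sense();print(s["eef_pos"],s["contact_force"])
for n in("top","scene"):
    f=r.grab_frame(n); bowl(f,s["eef_pos"][0]+46,267)
    cv2.imwrite(f"pics/{n}4.png",f["img"])
a=f["img"][130:280,220:400]; cv2.imwrite("pics/s4.png",cv2.resize(a,None,fx=4,fy=4))
```

```text
[490.86434684 268.21186224 175.67249592] [-0.62140942 -0.67622115  1.14973991]
bowl n 127 fit [530.8 267.8] encl 544.5 264.8 54.7
bowl n 231 fit [534.  266.3] encl 528.3 264.2 66.9
```

View pics/s4.png

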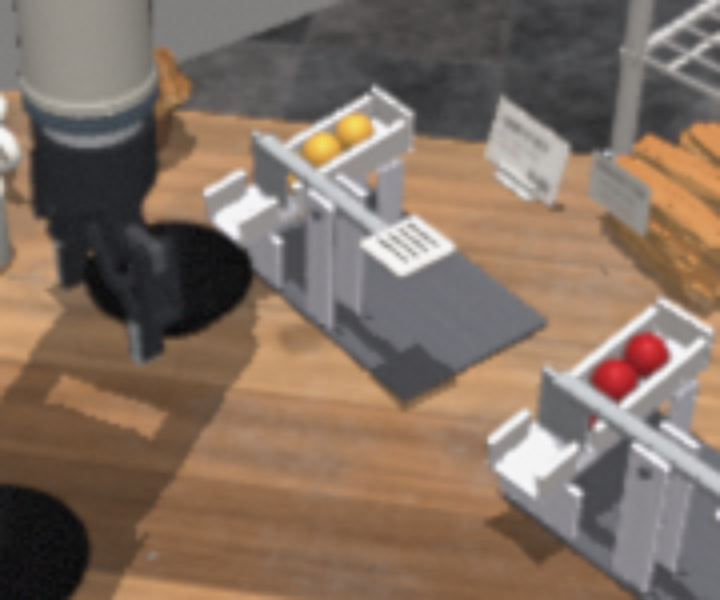

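The bowl (crop ~(175,275)) is just short of the front plate. I'll creep in and watch the force.

>>> {"method": "apply_moves", "body": {
  "deltas": [
    {"claw": -1, "delta_pos": [-0.3, -0.05, 0], "yaw": 0},
    {"claw": -1, "delta_pos": [-0.2, -0.05, 0], "yaw": 0},
    {"claw": -1, "delta_pos": [-0.1, 0, 0], "yaw": 0},
    {"claw": -1, "delta_pos": [0, 0, 0], "yaw": 0}
  ]
}}

```text
clock: 12.08
eef_pos: [496.6, 267.2, 175.7]
tcp_rot: [-3.142, 0.0, -3.138]
contact_force: [-0.5, 0.0, -0.5]
opening: 1.001
grasp_force: 0.2
```

>>> {"method": "apply_moves", "body": {
  "deltas": [
    {"claw": -1, "delta_pos": [-0.15, 0, 0], "yaw": 0},
    {"claw": -1, "delta_pos": [-0.1, 0, 0], "yaw": 0}
  ]
}}

```text
clock: 12.32
eef_pos: [499.1, 267.3, 175.7]
tcp_rot: [3.142, 0.0, -3.138]
contact_force: [-0.3, -0.4, 0.5]
opening: 0.999
grasp_force: 0.4
```

>>> {"method": "apply_moves", "body": {
  "deltas": [
    {"claw": -1, "delta_pos": [-0.1, 0, 0], "yaw": 0},
    {"claw": -1, "delta_pos": [-0.1, 0, 0], "yaw": 0}
  ]
}}

```text
clock: 12.58
eef_pos: [501.1, 267.3, 175.7]
tcp_rot: [-3.142, -0.0, -3.138]
contact_force: [-0.2, 0.3, -0.0]
opening: 1.0
grasp_force: 0.4
```

>>> {"method": "apply_moves", "body": {
  "deltas": [
    {"claw": -1, "delta_pos": [-0.1, 0, 0], "yaw": 0},
    {"claw": -1, "delta_pos": [-0.05, 0, 0], "yaw": 0}
  ]
}}

```text
clock: 12.82
eef_pos: [502.6, 267.3, 175.7]
tcp_rot: [-3.142, -0.0, -3.138]
contact_force: [-1.4, 0.5, -0.7]
opening: 1.001
grasp_force: 0.5
```

>>> {"method": "apply_moves", "body": {
  "deltas": [
    {"claw": -1, "delta_pos": [-0.1, 0, 0], "yaw": 0},
    {"claw": -1, "delta_pos": [-0.05, 0, 0], "yaw": 0}
  ]
}}

```text
clock: 13.08
eef_pos: [503.6, 267.2, 175.6]
tcp_rot: [-3.141, -0.001, -3.138]
contact_force: [-4.6, 0.3, 1.0]
opening: 0.997
grasp_force: 1.9
```

>>> {"method": "apply_moves", "body": {
  "deltas": [
    {"claw": -1, "delta_pos": [-0.1, 0, 0], "yaw": 0},
    {"claw": -1, "delta_pos": [0, 0, 0], "yaw": 0}
  ]
}}

```text
clock: 13.32
eef_pos: [504.2, 267.2, 175.5]
tcp_rot: [-3.141, -0.002, -3.137]
contact_force: [-6.2, 1.6, 2.1]
opening: 0.998
grasp_force: 3.2
```

The force has risen to 6 N, so the bowl is against the plate. I'll back off and check.

>>> {"method": "apply_moves", "body": {
  "deltas": [
    {"claw": -1, "delta_pos": [0.5, 0, 0], "yaw": 0},
    {"claw": -1, "delta_pos": [1.5, 0, 0], "yaw": 0},
    {"claw": -1, "delta_pos": [4, 0, 0], "yaw": 0},
    {"claw": -1, "delta_pos": [4, 0, -2], "yaw": 0},
    {"claw": 1, "delta_pos": [0, 0, -4], "yaw": 0},
    {"claw": 1, "delta_pos": [0, 0, -4], "yaw": 0},
    {"claw": 1, "delta_pos": [0, -4, -4], "yaw": 0},
    {"claw": 1, "delta_pos": [0, -5, 0], "yaw": 0}
  ]
}}

```text
clock: 14.32
eef_pos: [405.8, 176.9, 318.6]
tcp_rot: [3.139, 0.006, -3.135]
contact_force: [-0.0, -0.7, -1.6]
opening: 0.144
grasp_force: 0.0
```

Run:
```python
from h import *
s=r.sense();print(s["eef_pos"],s["opening"])
for n in("top","scene"):
    f=r.grab_frame(n); bowl(f,545,267); cv2.imwrite(f"pics/{n}5.png",f["img"])
    if n=="top": a=f["img"][130:230,200:330]; cv2.imwrite("pics/t5.png",cv2.resize(a,None,fx=5,fy=5))
```

```text
[405.81098786 176.89056801 318.58500667] 0.1436496594861936
bowl n 309 fit [548.  267.1] encl 547.4 266.7 55.0
bowl n 222 fit [547.4 265. ] encl 547.2 266.8 57.1
```

View pics/t5.png

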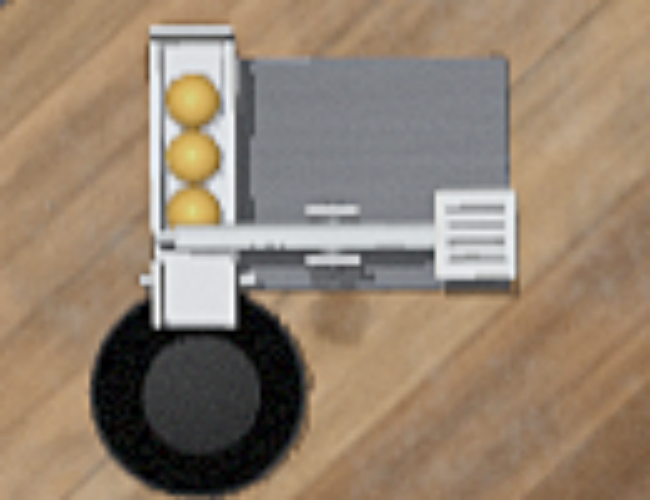

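The top view shows the bowl at (198,393) in the crop, touching and centred under the spout. Now I'll go above the gold pad with the gripper shut.

>>> {"method": "apply_moves", "body": {
  "deltas": [
    {"claw": 1, "delta_pos": [-3, -1.5, 0], "yaw": 0},
    {"claw": 1, "delta_pos": [-4, -2, 0], "yaw": 0},
    {"claw": 1, "delta_pos": [-4, -1.3, 0], "yaw": 0},
    {"claw": 1, "delta_pos": [-4, 0, 0], "yaw": 0},
    {"claw": 1, "delta_pos": [-4, 0, 0], "yaw": 0},
    {"claw": 1, "delta_pos": [-2.7, 0, 0], "yaw": 0},
    {"claw": 1, "delta_pos": [0, 0, 1], "yaw": 0},
    {"claw": 1, "delta_pos": [0, 0, 1], "yaw": 0}
  ]
}}

```text
clock: 15.42
eef_pos: [621.3, 130.1, 294.4]
tcp_rot: [-3.141, -0.002, -3.137]
contact_force: [0.1, 0.2, -0.5]
opening: 0.003
grasp_force: 0.0
```

Run:
```python
from h import *
s=r.sense();print(s["eef_pos"],s["opening"],s["contact_force"])
f=r.grab_frame("scene"); a=f["img"][120:270,220:420]; cv2.imwrite("pics/s6.png",cv2.resize(a,None,fx=4,fy=4))
```

```text
[621.34472186 130.12191705 294.42446846] 0.003077433324206145 [ 0.11782006  0.21600694 -0.45431928]
```

View pics/s6.png

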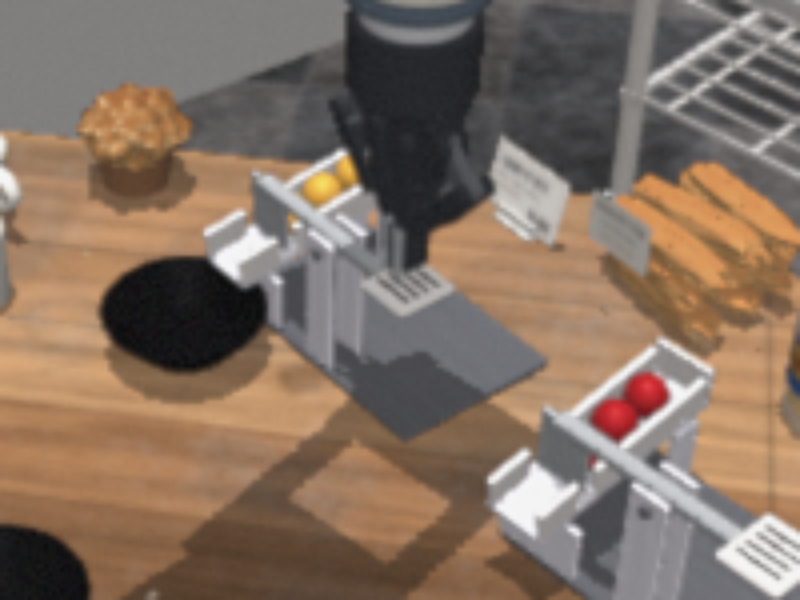

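The tips (crop (405,265)) hang about 12 mm above the gold pad (408,290). I'll press now.

>>> {"method": "apply_moves", "body": {
  "deltas": [
    {"claw": 1, "delta_pos": [0, 0, 0.7], "yaw": 0},
    {"claw": 1, "delta_pos": [0, 0, 0.7], "yaw": 0},
    {"claw": 1, "delta_pos": [0, 0, 0.7], "yaw": 0},
    {"claw": 1, "delta_pos": [0, 0, 0.7], "yaw": 0},
    {"claw": 1, "delta_pos": [0, 0, 0.7], "yaw": 0},
    {"claw": 1, "delta_pos": [0, 0, 0.7], "yaw": 0},
    {"claw": 1, "delta_pos": [0, 0, 0.3], "yaw": 0}
  ]
}}

```text
clock: 16.35
eef_pos: [622.9, 130.0, 251.0]
tcp_rot: [3.141, 0.001, -3.138]
contact_force: [-1.4, 0.3, 8.1]
opening: -0.002
grasp_force: 3.4
```

>>> {"method": "apply_moves", "body": {
  "deltas": [
    {"claw": 1, "delta_pos": [0, 0, 0.2], "yaw": 0},
    {"claw": 1, "delta_pos": [0, 0, 0.2], "yaw": 0}
  ]
}}

```text
clock: 16.6
eef_pos: [623.1, 130.0, 247.5]
tcp_rot: [3.141, 0.002, -3.138]
contact_force: [-0.7, -1.3, 8.4]
opening: 0.0
grasp_force: 3.7
```

>>> {"method": "apply_moves", "body": {
  "deltas": [
    {"claw": 1, "delta_pos": [0, 0, 0.2], "yaw": 0},
    {"claw": 1, "delta_pos": [0, 0, 0.1], "yaw": 0}
  ]
}}

```text
clock: 16.85
eef_pos: [623.3, 130.2, 245.5]
tcp_rot: [3.14, 0.002, -3.138]
contact_force: [-5.1, -0.2, 20.4]
opening: 0.003
grasp_force: 8.8
```

>>> {"method": "apply_moves", "body": {
  "deltas": [
    {"claw": 1, "delta_pos": [0, 0, 0.15], "yaw": 0},
    {"claw": 1, "delta_pos": [0, 0, 0], "yaw": 0}
  ]
}}

```text
clock: 17.1
eef_pos: [623.3, 130.2, 245.2]
tcp_rot: [3.14, 0.003, -3.138]
contact_force: [-7.3, -0.2, 26.9]
opening: 0.003
grasp_force: 11.3
```

>>> {"method": "apply_moves", "body": {
  "deltas": [
    {"claw": 1, "delta_pos": [0, 0, 0.1], "yaw": 0},
    {"claw": 1, "delta_pos": [0, 0, 0], "yaw": 0}
  ]
}}

```text
clock: 17.35
eef_pos: [623.3, 130.2, 244.9]
tcp_rot: [3.14, 0.003, -3.138]
contact_force: [-9.1, -0.8, 33.9]
opening: 0.001
grasp_force: 14.1
```

The force shows it's at the stop. I'll ease off slightly, hold it there and look.

>>> {"method": "apply_moves", "body": {
  "deltas": [
    {"claw": 1, "delta_pos": [0, 0, -0.2], "yaw": 0},
    {"claw": 1, "delta_pos": [0, 0, 0], "yaw": 0},
    {"claw": 1, "delta_pos": [0, 0, 0], "yaw": 0},
    {"claw": 1, "delta_pos": [0, 0, 0], "yaw": 0},
    {"claw": 1, "delta_pos": [0, 0, 0], "yaw": 0},
    {"claw": 1, "delta_pos": [0, 0, 0], "yaw": 0},
    {"claw": 1, "delta_pos": [0, 0, 0], "yaw": 0},
    {"claw": 1, "delta_pos": [0, 0, 0], "yaw": 0}
  ]
}}

```text
clock: 18.35
eef_pos: [623.3, 130.1, 245.5]
tcp_rot: [3.14, 0.003, -3.138]
contact_force: [-4.8, -0.4, 20.4]
opening: 0.0
grasp_force: 8.5
```

```bash
cat > gold.py <<'E'
from h import *
print(r.sense()["contact_force"].round(1))
for n in("scene","top"):
    f=r.grab_frame(n); P=pts(f); hsv=cv2.cvtColor(f["img"],cv2.COLOR_BGR2HSV); h,s,v=[hsv[...,i].astype(int) for i in range(3)]
    m=(h>15)&(h<30)&(s>110)&(v>60)&(P[...,0]>480)&(P[...,0]<735)&(abs(P[...,1]-267)<60)&(P[...,2]>8)
    k,l,st,c=cv2.connectedComponentsWithStats(m.astype(np.uint8))
    for i in range(1,k):
        if st[i,4]>15: print(n,c[i].round(),st[i,4],np.median(P[l==i],0).round(0))
    cv2.imwrite(f"pics/{n}_g.png",f["img"])
E
python3 gold.py; python3 -c "
import cv2
a=cv2.imread('pics/scene_g.png')[120:270,220:420];cv2.imwrite('pics/s7.png',cv2.resize(a,None,fx=4,fy=4))"
```

```text
[-4.8 -0.4 20.4]
scene [265. 200.] 271 [546. 263.  26.]
top [240. 209.] 269 [547. 267.  30.]
```

View pics/s7.png

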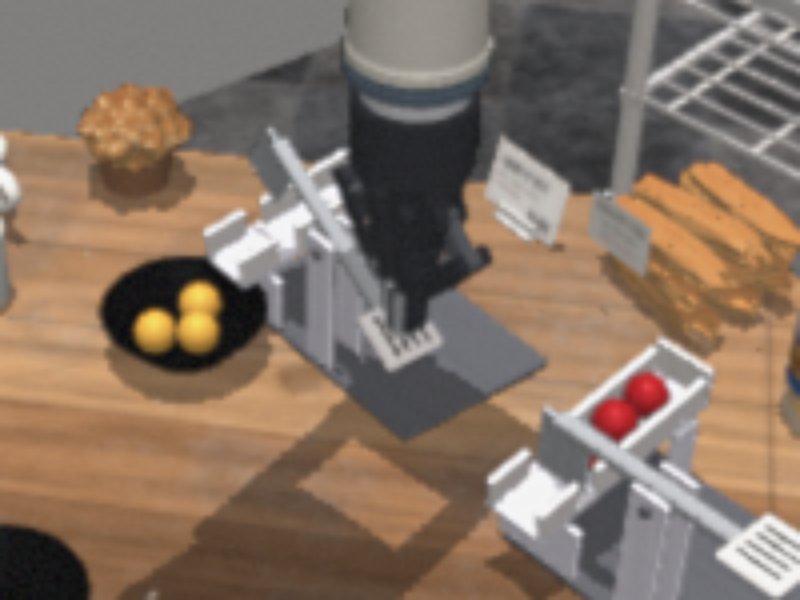

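All three gold truffles are in the bowl, at crop (155,330), (198,330) and (200,298). I'll raise the arm gently to release the lever.

>>> {"method": "apply_moves", "body": {
  "deltas": [
    {"claw": 1, "delta_pos": [0, 0, -0.6], "yaw": 0},
    {"claw": 1, "delta_pos": [0, 0, -0.7], "yaw": 0},
    {"claw": 1, "delta_pos": [0, 0, -0.7], "yaw": 0},
    {"claw": 1, "delta_pos": [0, 0, -0.7], "yaw": 0},
    {"claw": 1, "delta_pos": [0, 0, -0.7], "yaw": 0},
    {"claw": 1, "delta_pos": [0, 0, -0.8], "yaw": 0},
    {"claw": 1, "delta_pos": [0, 0, -2], "yaw": 0},
    {"claw": 1, "delta_pos": [0, 0, -3], "yaw": 0}
  ]
}}

```text
clock: 19.45
eef_pos: [622.1, 130.0, 335.6]
tcp_rot: [-3.142, -0.002, -3.137]
contact_force: [0.0, 0.0, 0.2]
opening: 0.0
grasp_force: 0.0
```

>>> {"method": "apply_moves", "body": {
  "deltas": [
    {"claw": 1, "delta_pos": [0, 0, -3], "yaw": 0},
    {"claw": 1, "delta_pos": [0, 0, -1], "yaw": 0},
    {"claw": 1, "delta_pos": [0, 0, 0], "yaw": 0},
    {"claw": 1, "delta_pos": [0, 0, 0], "yaw": 0}
  ]
}}

```text
clock: 19.95
eef_pos: [622.1, 129.7, 374.0]
tcp_rot: [-3.141, -0.002, -3.137]
contact_force: [-0.2, -0.3, -0.1]
opening: -0.001
grasp_force: 0.0
```

```bash
python3 gold.py
python3 - <<'E'
from h import *
f=r.grab_frame("scene"); bowl(f,547,267); P=pts(f); V,U=np.mgrid[:420,:560]
m=(abs(P[...,0]-622)<15)&(abs(P[...,1]-131)<15)&(P[...,2]<130)&(P[...,2]>30); show("pad",m,P); print(r.sense()["qvel"].round(3))
E
```

```text
[-0.2 -0.3 -0.1]
scene [265. 200.] 274 [546. 263.  26.]
top [240. 209.] 273 [547. 267.  30.]
bowl n 215 fit [548.  264.9] encl 547.0 267.3 57.9
pad 101 med [622.1 131.1 108.5] lo [607.1 116.6 105.4] hi [636.3 145.8 112.4]
[ 0.    -0.004 -0.004 -0.     0.     0.   ]
```

The pad is back at 108.5 mm, the bowl hasn't moved, and the arm is clear.

```bash
python3 -c "
from rig import r
print(r.sign_off())"
```

```text
the job is handed in; nothing more can be done
None
```

The job is done and handed in at about 20 s: the bowl is against the gold dispenser's front plate, centred under the spout, with all three gold truffles in it, and the lever is back up.

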